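# Snap the lid onto the tub of pastry cutters

### The arm

A 7-joint arm with a two-finger parallel gripper is mounted at the origin on the work surface. World frame = base frame: x ahead of the robot, y to its left, z up, the work surface at z = 0. Lengths are in m, angles in degrees, forces in N, time in s.
With the tool pointing down it reaches from about 0.4 to 0.9 m from the base axis. Payload 5.6 kg.
Tool frame: the origin (TCP) lies on the mounting face of the last link; the fingertips stand 190 mm ahead of it and the grasp point (between the pads) lies 171 mm ahead of it; z points along the fingers, y is the line along which they close (so a half turn about z gives the same grasp; the last joint's range is limited). The gripper opens to 92 mm and grips with 3 to 60 N. Pads are 20 mm wide; open, the fingers measure 128 mm over their backs; the gripper's body (75 mm by 189 mm) begins 69 mm behind the grasp point.
Start: joints at [-79.698, 26.786, -0.665, 91.828, 0.344, 61.387, -3.226], TCP at [0.144, 0.634, 0.405] pointing down, gripper open.
Joint ranges: [-144.91, 144.91], [-17.63, 115.5], [-89.93, 88.59], [15.96, 139.68], [-74.01, 254.01], [8.47, 105.57], [-167.45, 167.45]. Speed limits (degrees/s): [147.25, 147.25, 180, 180, 180, 180, 180].

### API

Orientations are given as a 3x3 rotation matrix whose columns are the frame's x, y, z axes.
In Python, from rig import env gives the robot as it stands.
- The arm moves only by the tool send_rows, never from a script. Its argument "plan" is one flat list of numbers, 5 for each row, row after row: the finger opening in m, from 0 to 0.0919, then the shift along the world's x, y, z in m, then the turn about the world's z in degrees. A call has 1 to 12 rows; each row is the pose to reach, as a shift and turn from the pose commanded when the call began; what a row does not reach only later rows make up. A row lasts 1/12 s, in which the tool goes at most 41.7 mm and 7.16 degrees, less where a joint would pass 70% of its speed; a pose out of reach is approached as far as the arm can. A call with a gripper value outside its range is refused whole. The fingers move at their own pace and stop on an object; "force" is the grip in N (left out, the last holds). Time passes only in rows, so rows that repeat a pose let the fingers close. It gives the time, the measured TCP pose, the force, the opening and the grip force at its end, in the units of the state.
- env.get_state(): the state, without advancing time (a new reading comes with each control period).
- env.snapshot(name): name is "side" or "top" or "wrist"; returns the picture (420x560x3 uint8, red, green, blue); there is no depth.
- env.get_calibration(name): a dict with "camera_matrix" (3x3 intrinsics, pixels), "extrinsics" (4x4, takes a point from camera to world coordinates); the wrist camera has in their place "hand_eye" (4x4, takes a point from camera to tool coordinates, whose origin is the TCP and whose axes are the flange's). Camera axes: x right, y up, looking along -z (the intrinsics and any distortion apply to the point x, -y, -z); pixel columns grow to the right and rows downward; lengths in m; the calibration is good to about 2 mm. A picture is of the moment at which its call begins: read the wrist's pose just before it. get_calibration takes no time and is no camera call.
- env.hand_in(): hands the job in; it is judged then, once.
The state is a dict: "time_s": time; "joint_positions": joint angles; "joint_velocities": joint speeds; "joint_efforts": joint torques, N m; "tool_pos": TCP position; "tcp_rot": TCP orientation; "force": force on the tool from outside, world axes, zero at the start; "ft_torque": the same for the moment, N m; "finger_gap": finger opening in m; "grasp_force": force on a finger pad.
Only numpy, scipy, OpenCV 4.12 (cv2) and the standard library are available. Lean on these libraries where they do the work, as an engineer would, in place of code of your own. Each camera call takes 0.05 s, during which the arm holds its last target. There are 200 camera calls.

### The job

Close the larger of the two open tubs, the one with the steel pastry cutters in it: pick up the larger lid by its bar grip, set it on that tub and press it straight down until all four clips snap over its edge and it sits fully home, then let go. The tub must end standing upright on the table; leave the smaller tub and the smaller lid where they are.

Things in the scene. Friction and masses are not known exactly. Their poses are not given: they have to be found in the camera images.
- lid_grip (a point): Larger lid, white plastic, right way up: flange 107 mm across and 7 mm thick, with an 18 mm plug below it tapering to 68 mm across at its foot, on which it stands; on top an upright bar grip 60 mm long, 18 wide, 38 high. Point: on the lid's axis in the bar, 9 mm below the bar's top, 29 above the flange's top, 54 above the plug's foot. x along the bar, y across it, z up. 70 g.
- tub_mouth (a point): Larger tub, white, loose, 0.7 kg with cutters in it, 80 mm high, rim 100 mm across (92 inside); 4 grey sprung clips reach 16 mm above the rim. Point: centre of the mouth at rim height; z up. A lid just laid on rests on the clips 9 mm too high; pushed down with 10 to 20 N (any yaw) it snaps under them and its flange lies on the rim, the lid's point 36 mm above this one.
- small_lid_grip (a point): Smaller lid (leave it): flange 79 mm across, with an 18 mm plug below it tapering to 40 mm across at its foot, on which it stands; on top an upright bar grip 44 mm long, 18 wide, 38 high. Point: on the lid's axis in the bar, 9 mm below the bar's top, 29 above the flange's top, 54 above the plug's foot. x along the bar, y across it, z up.
- small_tub_mouth (a point): The smaller open tub, empty (leave it): same make, 60 mm high, rim 72 mm across. Point: centre of its mouth in the plane of the rim; z up.
Mind the look-alikes: they are no part of the job. Leave any yellow look-alike of the part that bears lid_grip alone.

How it is judged (in metres and radians):
At the end, for the whole second after the job is handed in: Larger lid snapped on the larger tub: its point 32 to 38.5 mm above the mouth centre (36 is home), within 10 mm sideways, square within 3.4 degrees; tub upright within 3.4 degrees on the table; both at rest; smaller lid and tub each within 30 mm of their start (z of lid_grip in the frame of tub_mouth between 0.032 and 0.0385 m and horizontal distance between lid_grip and tub_mouth below 0.01 m and angle between the z axis of lid_grip and the z axis of tub_mouth, either way round below 0.06 rad and angle between tub_mouth's own z axis and vertical below 0.06 rad and height (world z) of tub_mouth between 0.07 and 0.09 m and angle between lid_grip's own z axis and vertical below 0.15 rad and distance of each of small_lid_grip, small_tub_mouth from where it was at the start of the episode below 0.03 m and linear speed of each of lid, tub below 0.02 m/s); the robot touches nothing.
It also fails if it takes over 38 s, if anything falls off the work surface, if the arm or the gripper's body presses on something with over 40 N, if the wrist force passes 120 N, or if a joint passes its speed limit or range.

## Working session

There is one attempt and no reset: what is moved stays moved. The work goes in short steps, Python scripts to look and compute and a tool call to move; the robot and the scene stay as the last step left them, time stands still between calls to the robot, and variables do not carry over. Pictures are saved under pics/ and viewed, at most 10 in all, crops included, and the job is handed in when it is done.

Besides the shell and the picture viewer there is one more tool, called after "Call:" as name(argument=value, ...) on one line, values as JSON. send_rows: Moves the arm, as the interface text tells. Its arguments: {"type":"object","properties":{"plan":{"type":"array","items":{"type":"number"}},"force":{"type":"number"}},"required":["plan"]}

```bash
mkdir -p pics
cat > h.py <<'E'
from rig import env
import numpy as np, cv2
def save(n,f):
    im=env.snapshot(n); cv2.imwrite('pics/'+f,im[:,:,::-1]); return im
def ray(n,u,v,z,st=None):
    c=env.get_calibration(n); K=np.array(c["camera_matrix"])
    if n=="wrist":
        st=st or env.get_state(); T=np.eye(4); T[:3,:3]=st["tcp_rot"]; T[:3,3]=st["tool_pos"]; T=T@np.array(c["hand_eye"])
    else: T=np.array(c["extrinsics"])
    d=np.linalg.inv(K)@[u,v,1]; d=T[:3,:3]@[d[0],-d[1],-d[2]]; o=T[:3,3]
    return o+d*(z-o[2])/d[2]
E
python3 - <<'E'
from h import *
s=env.get_state(); print(s)
for n in("top","side","wrist"): save(n,n+"0.png"); print(n,env.get_calibration(n))
E
```

```text
{'time_s': 0.0, 'joint_positions': array([-79.69993733,  26.83580825,  -0.66711784,  91.88079222,
         0.34394942,  61.38636792,  -3.2240708 ]), 'joint_velocities': array([ 0.02189383, -0.06165584, -0.05116513, -0.03555059,  0.02034662,
       -0.03006137, -0.03785141]), 'joint_efforts': array([ 1.27818737e-05, -5.20587087e+01, -1.27674738e-02, -2.43743581e+01,
       -5.66691149e-02,  1.74095045e-02,  1.75699206e-04]), 'tool_pos': array([0.1435755 , 0.63368773, 0.40374318]), 'tcp_rot': array([[-9.75289901e-01,  2.20928787e-01, -2.83514948e-04],
       [ 2.20928942e-01,  9.75288356e-01, -1.73933026e-03],
       [-1.07759297e-04, -1.75898790e-03, -9.99998447e-01]]), 'force': array([0.03623669, 0.97213402, 0.18798171]), 'ft_torque': array([-0.04975582,  0.02999137,  0.02247975]), 'grasp_force': 0.0, 'finger_gap': 0.0917147918028181}
top {'camera_matrix': array([[545.65430287,   0.        , 276.60562605],
       [  0.        , 545.65430287, 210.64408609],
       [  0.        ,   0.        ,   1.        ]]), 'extrinsics': array([[-0.00936234,  0.99204193, -0.12555939,  0.28430091],
 
[... 454 characters left out ...]
07,  0.6775593 , -0.7154557 , -0.66729637],
       [ 0.00566944,  0.72673683,  0.68689259,  0.76976561],
       [ 0.        ,  0.        ,  0.        ,  1.        ]])}
wrist {'camera_matrix': array([[338.42167349,   0.        , 275.26281695],
       [  0.        , 338.42167349, 209.99143089],
       [  0.        ,   0.        ,   1.        ]]), 'hand_eye': array([[ 4.40660961e-04,  9.58478510e-01,  2.85164429e-01,
         8.09210979e-02],
       [ 9.99999885e-01, -4.75662075e-04,  5.34813086e-05,
        -1.66288798e-03],
       [ 1.86902589e-04,  2.85164373e-01, -9.58478610e-01,
         2.01803532e-02],
       [ 0.00000000e+00,  0.00000000e+00,  0.00000000e+00,
         1.00000000e+00]])}
```

View pics/top0.png

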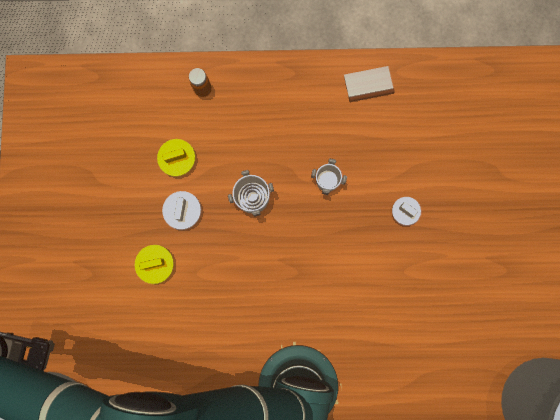

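View pics/side0.png

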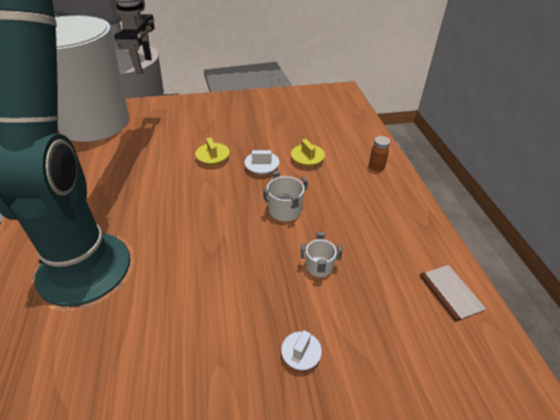

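Top view: candidate lids are the white one at (181,210), yellow at (176,158) and (154,264), and the small white one at (406,211). The larger white lid at (181,210) fits. The tub with cutter rings is at (252,195), and the small empty tub at (328,178) is not meant. I'll confirm with a crop.

Run:
```python
from h import *
im=cv2.imread('pics/top0.png')
cv2.imwrite('pics/crop.png',cv2.resize(im[165:240,145:285],None,fx=5.5,fy=5.5,interpolation=cv2.INTER_CUBIC))
print(ray("top",181.5,210.5,.022),ray("top",252,193,.08))
```

```text
[0.4773429 0.3168138 0.022    ] [0.51466306 0.11679713 0.08      ]
```

View pics/crop.png

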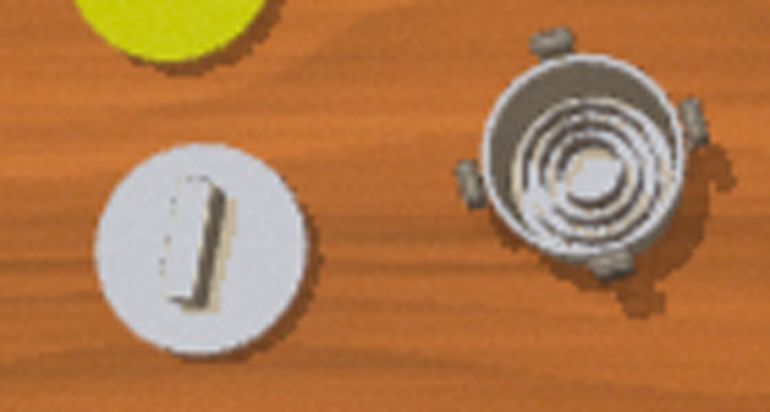

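The crop confirms it: white plain lid centred at about (201,249) with its bar near vertical, and the tub with steel rings centred at about (584,158). Moving above the lid.

Call:
send_rows(plan=[0.0919,0.03,-0.028,0,0,0.06,-0.056,-0.01,1,0.0919,0.09,-0.085,-0.015,2])

```text
$.plan: bad value
```

Call:
send_rows(plan=[0.0919,0.028,-0.026,0,0,0.0919,0.056,-0.053,-0.005,1,0.0919,0.084,-0.08,-0.01,2,0.0919,0.112,-0.106,-0.015,3,0.0919,0.14,-0.133,-0.02,4,0.0919,0.168,-0.16,-0.025,5,0.0919,0.196,-0.186,-0.03,6,0.0919,0.224,-0.213,-0.035,6,0.0919,0.252,-0.24,-0.04,6,0.0919,0.28,-0.266,-0.045,6,0.0919,0.308,-0.293,-0.05,6,0.0919,0.333,-0.317,-0.054,6], force=30)

```text
time_s: 1.15
tool_pos: [0.4781, 0.3147, 0.3503]
tcp_rot: [[-0.993, 0.119, 0.0], [0.119, 0.993, -0.001], [-0.0, -0.001, -1.0]]
force: [0.3, 0.9, 0.5]
finger_gap: 0.0918
grasp_force: 0.0
```

Call:
send_rows(plan=[0.0919,0,0,0,0,0.0919,0,0,0,0,0.0919,0,0,0,0])

```text
time_s: 1.4
tool_pos: [0.4762, 0.3174, 0.3505]
tcp_rot: [[-0.993, 0.118, -0.001], [0.118, 0.993, 0.0], [0.001, 0.0, -1.0]]
force: [-0.8, -0.1, -0.4]
finger_gap: 0.0922
grasp_force: 0.0
```

Run:
```python
from h import *
s=env.get_state(); print(s["time_s"],s["tool_pos"],s["tcp_rot"],s["joint_velocities"])
save("wrist","w1.png")
```

```text
1.4 [0.47621812 0.31735924 0.35045866] [[-9.93053790e-01  1.17658233e-01 -8.43070567e-04]
 [ 1.17658067e-01  9.93054137e-01  2.44118446e-04]
 [ 8.65937259e-04  1.43228695e-04 -9.99999615e-01]] [-1.52512795 -0.36193184 -1.02463618 -0.04270307  0.04747025  0.03201609
  0.05321122]
```

View pics/w1.png

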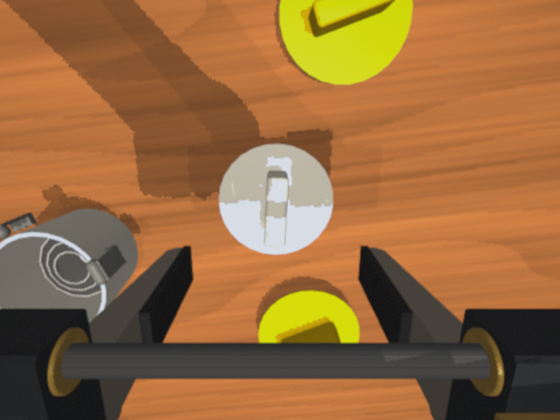

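The lid is centred under the wrist camera at about (276,199), with its bar near vertical in the image. Enlarging for yaw.

Run:
```python
from h import *
im=cv2.imread('pics/w1.png')
cv2.imwrite('pics/c2.png',cv2.resize(im[140:260,210:340],None,fx=5,fy=5,interpolation=cv2.INTER_CUBIC))
print(ray("wrist",276,199,.025))
```

```text
[0.47448802 0.31738232 0.025     ]
```

View pics/c2.png

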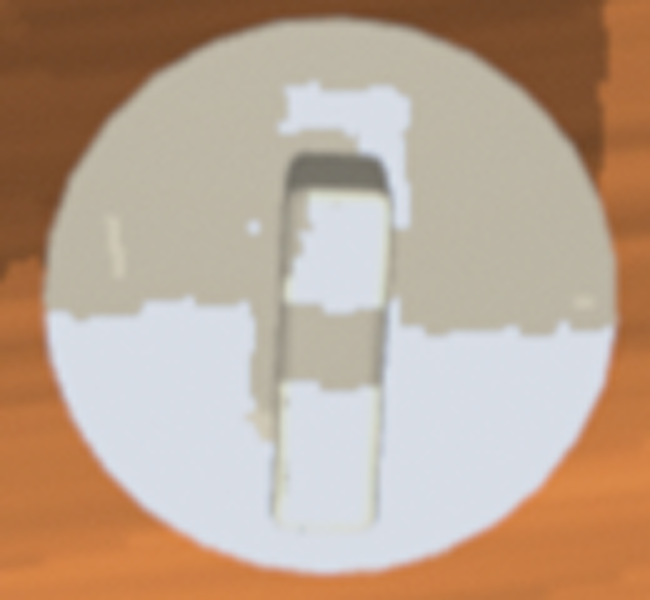

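The bar top's ends are at crop (338,190) and (325,527), i.e. image (277.6,178) and (275,245.4).

Run:
```python
from h import *
a=ray("wrist",277.6,178,.063);b=ray("wrist",275,245.4,.063)
d=b-a;print(a,b,(a+b)/2,np.linalg.norm(d),np.degrees(np.arctan2(d[1],d[0])))
R=env.get_state()["tcp_rot"];print(np.degrees(np.arctan2(-R[1,0],-R[0,0])),env.get_state()["tool_pos"])
```

```text
[0.44746435 0.32170941 0.063     ] [0.5050208  0.31289847 0.063     ] [0.47624258 0.31730394 0.063     ] 0.058226947009264944 -8.703468993447187
-6.663709802531571 [0.47575023 0.31804946 0.35061846]
```

Call:
send_rows(plan=[0.0919,-0.001,0.0005,-0.025,-2,0.0919,-0.001,0.0005,-0.055,-2,0.0919,-0.001,0.0005,-0.085,-2,0.0919,-0.001,0.0005,-0.11,-2,0.0919,-0.001,0.0005,-0.12,-2,0.0919,-0.001,0.0005,-0.124,-2,0.0919,-0.001,0.0005,-0.124,-2,0.04,-0.001,0.0005,-0.124,-2,0.01,-0.001,0.0005,-0.124,-2,0.01,-0.001,0.0005,-0.124,-2,0.01,-0.001,0.0005,-0.124,-2,0.01,-0.001,0.0005,-0.124,-2], force=60)

```text
time_s: 2.45
tool_pos: [0.4759, 0.3175, 0.2275]
tcp_rot: [[-0.988, 0.153, 0.001], [0.153, 0.988, 0.001], [-0.001, 0.001, -1.0]]
force: [-0.3, 0.4, 1.0]
finger_gap: 0.061
grasp_force: 0.0
```

Call:
send_rows(plan=[0.01,0,0,0,0,0.01,0,0,0,0,0.01,0,0,0,0,0.01,0,0,0,0,0.01,0,0,0,0,0.01,0,0,0,0])

```text
time_s: 2.95
tool_pos: [0.4756, 0.3174, 0.2266]
tcp_rot: [[-0.988, 0.152, -0.0], [0.152, 0.988, -0.0], [0.0, -0.0, -1.0]]
force: [0.4, 0.3, 0.2]
finger_gap: 0.0208
grasp_force: 0.0
```

Call:
send_rows(plan=[0.01,0,0,0,0,0.01,0,0,0,0,0.01,0,0,0,0,0.01,0,0,0,0])

```text
time_s: 3.28
tool_pos: [0.4756, 0.3174, 0.2266]
tcp_rot: [[-0.988, 0.152, 0.0], [0.152, 0.988, -0.0], [-0.0, -0.0, -1.0]]
force: [-1.1, 0.5, -1.1]
finger_gap: 0.0174
grasp_force: 60.0
```

Gripped. Lift and go part of the way, so the wrist camera sees the tub beside the lid.

Call:
send_rows(plan=[0.01,0,0,0.01,0,0.01,0,0,0.03,0,0.01,0,0,0.055,0,0.01,0,0,0.08,0,0.01,0.01,-0.01,0.105,0,0.01,0.02,-0.03,0.125,0,0.01,0.03,-0.045,0.135,0,0.01,0.035,-0.055,0.14,0,0.01,0.035,-0.055,0.14,0,0.01,0.035,-0.055,0.14,0,0.01,0.035,-0.055,0.14,0])

```text
time_s: 4.2
tool_pos: [0.5097, 0.2634, 0.3657]
tcp_rot: [[-0.989, 0.151, -0.002], [0.151, 0.989, -0.0], [0.002, -0.001, -1.0]]
force: [0.1, 0.9, -0.7]
finger_gap: 0.0174
grasp_force: 60.0
```

Run:
```python
from h import *
s=env.get_state(); print(s["time_s"],s["tool_pos"],s["tcp_rot"],s["finger_gap"],s["force"])
im=save("wrist","w2.png")
```

```text
4.2 [0.50965028 0.2633757  0.36570071] [[-9.88519483e-01  1.51078711e-01 -2.11066448e-03]
 [ 1.51079561e-01  9.88521575e-01 -2.48247022e-04]
 [ 2.04893253e-03 -5.64275281e-04 -9.99997742e-01]] 0.017366866061256783 [ 0.05831499  0.89102621 -0.70160925]
```

View pics/w2.png

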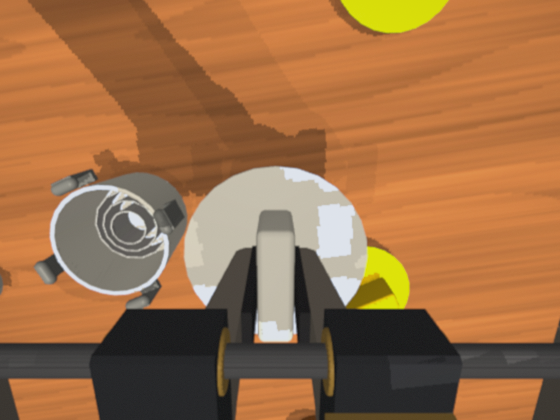

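The tub rim is the ellipse spanning about u 50–170, v 186–294; the lid is held level. Fit the rim circle on the z = 0.08 plane.

Run:
```python
from h import *
im=cv2.imread('pics/w2.png'); st=env.get_state()
g=im.min(2); v,u=np.nonzero(g>185); m=(u<182)&(u>35)&(v>175)&(v<305); u,v=u[m],v[m]
P=np.array([ray("wrist",a,b,.08,st)[:2] for a,b in zip(u,v)])
best=(0,)
for x in np.arange(.49,.54,.0005):
  for y in np.arange(.09,.14,.0005):
    n=(abs(np.hypot(P[:,0]-x,P[:,1]-y)-.048)<.0025).sum()
    if n>best[0]: best=(n,x,y)
print(len(P),best)
for p in [(50,230),(110,294),(100,186),(168,258)]: print(ray("wrist",*p,.08,st)[:2])
print("top",ray("top",251.2,193.7,.08)); print(st["tool_pos"])
```

```text
1572 (np.int64(1165), np.float64(0.514), np.float64(0.11950000000000002))
[0.49570653 0.07396419]
[0.56126307 0.10620959]
[0.4657601  0.12622417]
[0.53518759 0.16514321]
top [0.51279884 0.1189433  0.08      ]
[0.50959551 0.26359674 0.36555634]
```

Call:
send_rows(plan=[0.01,0.001,-0.015,0,0,0.01,0.002,-0.045,0,0,0.01,0.003,-0.08,0,0,0.01,0.004,-0.11,0,0,0.01,0.004,-0.135,0,0,0.01,0.004,-0.144,0,0,0.01,0.004,-0.144,0,0,0.01,0.004,-0.144,0,0,0.01,0.004,-0.144,0,0])

```text
time_s: 5.0
tool_pos: [0.5145, 0.1202, 0.3665]
tcp_rot: [[-0.989, 0.15, -0.0], [0.15, 0.989, 0.001], [0.0, 0.001, -1.0]]
force: [0.1, 0.4, -0.2]
finger_gap: 0.0175
grasp_force: 60.0
```

Run:
```python
from h import *
s=env.get_state(); print(s["time_s"],s["tool_pos"],s["tcp_rot"],s["force"])
im=save("wrist","w3.png")
```

```text
5.0 [0.51446973 0.12023973 0.36650828] [[-9.88695348e-01  1.49938096e-01 -2.76437795e-04]
 [ 1.49937826e-01  9.88695087e-01  8.20591113e-04]
 [ 3.96350558e-04  7.69866133e-04 -9.99999625e-01]] [ 0.14603515  0.37336878 -0.21145102]
```

View pics/w3.png

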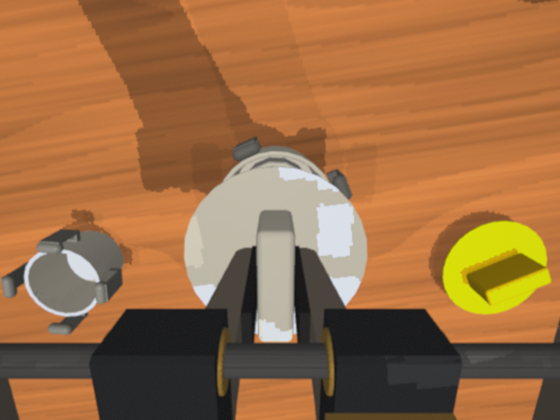

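The lid is over the tub, with its flange spanning u 184–367 and front edge at v 167. The tub rim peeks out symmetrically behind it. Check the lid offset in the hand.

Run:
```python
from h import *
s=env.get_state();R=s["tcp_rot"]
for p in [(275.5,167),(184,250),(367,250)]: print(R.T@(ray("wrist",*p,.165,s)-s["tool_pos"]))
print(R.T@(ray("wrist",275,147,.08,s)-s["tool_pos"]), s["tool_pos"])
```

```text
[ 0.05125434 -0.0015418   0.20152078]
[ 0.00289939 -0.05451762  0.20147048]
[0.00292486 0.05151024 0.20153691]
[ 0.05293534 -0.00188864  0.28652118] [0.51449247 0.12039014 0.36650355]
```

Call:
send_rows(plan=[0.01,-0.0035,-0.001,-0.01,0,0.01,-0.0035,-0.001,-0.025,0,0.01,-0.0035,-0.001,-0.04,0,0.01,-0.0035,-0.001,-0.05,0,0.01,-0.0035,-0.001,-0.058,0,0.01,-0.0035,-0.001,-0.062,0,0.01,-0.0035,-0.001,-0.065,0,0.01,-0.0035,-0.001,-0.067,0,0.01,-0.0035,-0.001,-0.067,0])

```text
time_s: 5.8
tool_pos: [0.5115, 0.118, 0.3001]
tcp_rot: [[-0.988, 0.152, 0.001], [0.152, 0.988, 0.001], [-0.001, 0.001, -1.0]]
force: [-0.0, 1.9, 0.5]
finger_gap: 0.0178
grasp_force: 60.0
```

Call:
send_rows(plan=[0.01,0,0,-0.001,0,0.01,0,0,-0.002,0,0.01,0,0,-0.003,0,0.01,0,0,-0.004,0,0.01,0,0,-0.005,0,0.01,0,0,-0.006,0,0.01,0,0,-0.006,0])

```text
time_s: 6.38
tool_pos: [0.512, 0.1185, 0.2952]
tcp_rot: [[-0.988, 0.152, 0.004], [0.152, 0.988, 0.002], [-0.004, 0.003, -1.0]]
force: [1.8, 3.6, 5.3]
finger_gap: 0.0176
grasp_force: 60.0
```

Call:
send_rows(plan=[0.01,0,0,-0.001,0,0.01,0,0,-0.002,0,0.01,0,0,-0.003,0,0.01,0,0,-0.004,0,0.01,0,0,-0.005,0,0.01,0,0,-0.006,0,0.01,0,0,-0.006,0])

```text
time_s: 6.97
tool_pos: [0.5117, 0.1187, 0.2888]
tcp_rot: [[-0.988, 0.152, 0.002], [0.152, 0.988, 0.002], [-0.002, 0.003, -1.0]]
force: [-0.3, 5.8, 8.3]
finger_gap: 0.0179
grasp_force: 60.0
```

Call:
send_rows(plan=[0.01,0,0,-0.001,0,0.01,0,0,-0.002,0,0.01,0,0,-0.003,0,0.01,0,0,-0.003,0,0.01,0,0,-0.003,0])

```text
time_s: 7.38
tool_pos: [0.5118, 0.1187, 0.2886]
tcp_rot: [[-0.988, 0.151, 0.002], [0.151, 0.988, 0.003], [-0.002, 0.003, -1.0]]
force: [-9.0, 5.1, 32.5]
finger_gap: 0.0176
grasp_force: 60.0
```

Run:
```python
from h import *
s=env.get_state(); print(s["tool_pos"],s["force"],s["ft_torque"])
im=save("side","s1.png"); w=save("wrist","w4.png")
a=cv2.resize(im[150:230,240:340],(600,480),interpolation=cv2.INTER_CUBIC)
cv2.imwrite('pics/c4.png',a[:,:,::-1])
```

```text
[0.51183347 0.11874776 0.28861096] [-9.00901772  5.05079293 32.51049685] [ 0.71512048  2.06353146 -0.02311   ]
```

View pics/c4.png

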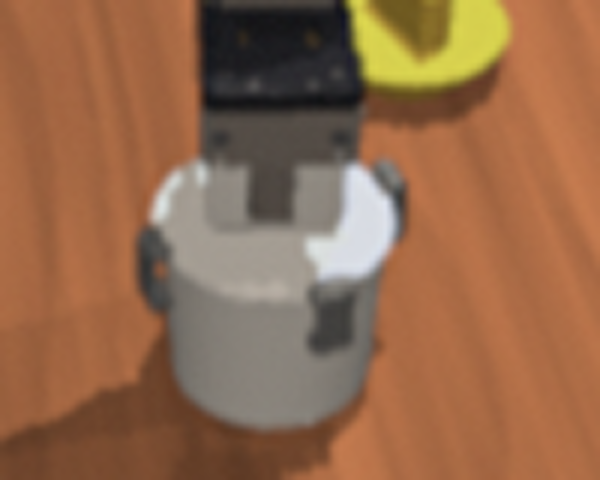

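The flange lies on the rim with the clips gripping its edge, and force jumped to 32 N at exactly home height. Relieve the load, open and retreat.

Call:
send_rows(plan=[0.01,0,0,0.002,0,0.01,0,0,0.004,0,0.01,0,0,0.004,0,0.03,0,0,0.004,0,0.06,0,0,0.004,0,0.06,0,0,0.004,0,0.06,0,0,0.004,0,0.06,0,0,0.004,0,0.06,0,0,0.004,0,0.06,0,0,0.004,0])

```text
time_s: 8.32
tool_pos: [0.5112, 0.1173, 0.2886]
tcp_rot: [[-0.988, 0.153, -0.0], [0.153, 0.988, -0.0], [0.0, -0.0, -1.0]]
force: [0.1, -0.1, 0.4]
finger_gap: 0.06
grasp_force: 0.0
```

Call:
send_rows(plan=[0.06,0,0,0.002,0,0.06,0,0,0.006,0,0.06,0,0,0.015,0,0.06,0,0,0.03,0,0.06,0,0,0.05,0,0.06,0,0,0.075,0,0.06,0,0,0.1,0,0.06,0,0,0.12,0,0.06,0,0,0.13,0,0.06,0,0,0.13,0,0.06,0,0,0.13,0])

```text
time_s: 9.23
tool_pos: [0.5109, 0.1174, 0.4188]
tcp_rot: [[-0.988, 0.152, 0.001], [0.152, 0.988, 0.0], [-0.001, 0.0, -1.0]]
force: [-1.6, -0.5, 0.3]
finger_gap: 0.0596
grasp_force: 0.0
```

Run:
```python
from h import *
s=env.get_state(); print(s["time_s"],s["tool_pos"],s["force"],s["finger_gap"])
w=save("wrist","w5.png"); im=save("side","s2.png")
a=cv2.resize(im[150:230,240:340],(400,320),interpolation=cv2.INTER_CUBIC)
cv2.imwrite('pics/c5.png',np.hstack([cv2.resize(w,(400,320)),a])[:,:,::-1])
```

```text
9.2333 [0.5109405  0.11739957 0.41880714] [-1.6140987  -0.4622247   0.29773947] 0.05957232482680814
```

View pics/c5.png

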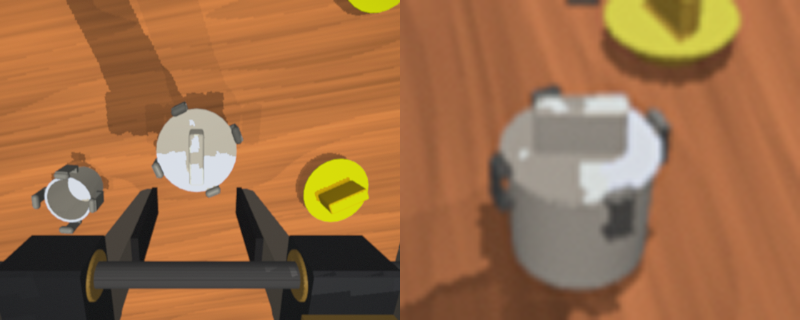

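The lid is centred and level at wrist (197,150), with all four clips over its edge and the tub upright. The gripper is clear. Handing in.

```bash
python3 -c "
from rig import env
print(env.hand_in())"
```

```text
the job is handed in; nothing more can be done
None
```

The larger lid is pressed home on the larger tub with all four clips over its edge, the tub is upright, the gripper is clear, and the job was handed in at about 9 s; no verdict came back.

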